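# Click the paper stop into its notch

### The job

Set the paper guide of the hole punch: with the fingertips, push the sliding paper stop from behind along its rail towards the punch until its spring pin clicks into the notch of the metal clip, and do not run it past the notch. Only push: do not pinch it or touch its front, where the paper lies, and leave everything else on the desk undisturbed. Then take the hand away, with the stop left clicked in.

Things in the scene. Friction and masses are not known exactly. Their poses are not given: they have to be found in the camera images.
- guide_bed: paper guide of a two-hole punch, fixed to the desk: a bed plate 100 x 405 x 5 mm, a rail along its middle (24 mm wide, top 13 mm up) and a hole punch (70 mm high) on one end. Origin: centre of the underside. Its y axis runs along the rail towards the punch, which fills y = 65 to 191 mm; the bed's free end is at y = -202 mm; z is up. It is turned by up to 0.3 rad from world axes.
- paper_stop: sliding paper stop: upright plate 96 mm wide across the rail, 16 mm thick (19 with its front facing), from 22 to 62 mm above the desk, on a foot 44 mm wide and 40 mm long. Slides only along guide_bed's y axis (1 N friction), cannot be lifted off. Origin: desk height, middle of the rail; axes as guide_bed. Its flat back, foot and plate flush, lies at its y = -20 mm.
- stop_back (a point): middle of the flat back of the stop's plate, 42 mm above the desk, on the side away from the punch: the place to push, towards the punch
- stop_front (a point): middle of the stop's front face, a metal facing on the punch side, 42 mm above the desk, 19 mm ahead of stop_back. This face, the part of the foot ahead of it (21 mm long) and the ear with the pin are the front, where paper lies: not to be touched.
- pin (a point): lower tip of the spring pin in the ear of the paper stop, with the pin at its lowest, 32 mm to the guide_bed's -x side of the rail's middle, 30 mm ahead (+y) of the stop's back. Moves along with the stop.
- stop_pin (a joint): height of the spring pin in m: 0 fully down (away from the clip, or dropped into the notch), about 0.0024 when it rides on the top of the clip's first ridge, 0.003 on the second; a spring of 4 N (at 0) presses it down
- notch_clip: steel clip fixed on the bed beside the rail, 18 x 34 mm, with two round cross ridges 11 mm apart and the notch between them; axes as guide_bed. Its place along the rail differs from time to time. Origin: centre of its underside, 5 mm above the desk.
- notch (a point): bottom of the notch. The stop is clicked in when pin is level with it along guide_bed's y axis. Pushing takes 1 to 2 N, rises to roughly 10 to 15 N at the first ridge, which the pin meets 11 mm before the notch, then dips to almost nothing as the pin drops in and the stop jumps forward. The second ridge gives way at roughly 12 to 20 N; beyond it the stop runs free.
- eraser: small white eraser in a card sleeve, 20 x 42 x 12 mm, lying beside the paper guide. Not to be disturbed.
- clip_tin: round open tin of paper clips, 70 mm across, 24 mm high, lying beside the paper guide. Not to be disturbed.
- sticky_notes: block of sticky notes, 76 x 77 x 22 mm, beyond the paper guide. Not to be disturbed.
- binder_clip: binder clip, 32 x 38 x 36 mm, beyond the paper guide. Not to be disturbed.
- usb_stick: memory stick, 17 x 51 x 8 mm, beyond the paper guide. Not to be disturbed.
Things that resemble listed ones, but are neither listed nor needed, are in the scene too. What is shaped like the notch_clip but pink or red is not meant.

How it is judged:
On the way, in this order (a step that is already met when the one before it is completed fails the run):
1. the stop is being pushed by its back (contact force between the fingers and paper_stop above 0.5 N), for 0.05 s.
2. the pin has dropped into the notch (y of pin in the frame of notch between -0.0025 and 0.0025 m and value of joint stop_pin below 0.001 m), for 0.2 s.
At the end, for the whole second after the job is handed in: the stop rests with its pin within 2.5 mm of the notch's middle along the rail and dropped to within 1 mm of its lowest position (all of step 2 and linear speed of paper_stop below 0.005 m/s); the robot touches nothing.
It fails at once if the stop is pushed past the notch (pin more than 9 mm beyond it) (y of pin in the frame of notch above 0.009 m).
It fails at once if the front of the stop is touched (pinched or pulled) (contact force between any of paper_stop_c2, paper_stop_c3, paper_stop_c4, paper_stop_c5, paper_stop_c6 and the fingers above 1 N).
It fails at once if a bystander is shifted by more than 15 mm or lifted (distance of any of eraser, clip_tin, sticky_notes, binder_clip, usb_stick from where it was at the start of the episode above 0.015 m).
It also fails if it takes over 48 s, if anything falls off the work surface, if the arm or the gripper's body presses on something with over 40 N, if the wrist force passes 120 N, or if a joint passes its speed limit or range.

### The arm

A 6-joint arm with a two-finger parallel gripper is mounted at the origin on the work surface; the furniture and walls round the work are solid. World frame = base frame: x ahead of the robot, y to its left, z up, the work surface at z = 0. Lengths are in m, angles in rad, forces in N, time in s.
With the tool pointing down it reaches from about 0.35 to 0.975 m from the base axis. Payload 4.9 kg.
Tool frame: the origin (TCP) lies at the very end of the fingers, on their centre line; the grasp point (between the pads) lies 19 mm behind it; z points along the fingers, y is the line along which they close (so a half turn about z gives the same grasp; the last joint's range is limited). The gripper opens to 85 mm and grips with 20 to 120 N. Pads are 22 mm wide; open, the fingers measure 114 mm over their backs; the gripper's body (76 mm by 85 mm) begins 54 mm behind the grasp point. The pads swing forward as they close: fully open they stand 13 mm farther back than shut.
Start: joints at [-1.299, 0.053, 1.613, -0, 1.476, -0.119], TCP at [0.238, -0.578, 0.231] pointing down, gripper open.
Joint ranges: [-3.01, 3.01], [-1.01, 2.22], [0.06, 2.58], [-1.02, 4.17], [0.09, 2.62], [-3.14, 3.14]. Speed limits (rad/s): [2.57, 2.57, 3.14, 3.14, 3.14, 3.14].

### API

Orientations are given as a rotation vector (axis times angle).
In Python, from station import get_obs, get_image, finish_job gives the robot as it stands. The module is installed in compiled form; this text tells all that it offers.
- The arm moves only by the tool carry_out, never from a script. Its argument "rows" is a list of rows, each a list of 7 numbers: the turn, a rotation vector about the tool's x, y, z as a fraction of full scale, then the shift along the tool's x, y, z as a fraction of full scale, then the closure, from -1 (fully open) to 1 (shut). A call has 1 to 5 rows; each row is the pose to reach, as a shift and turn from the pose commanded when the call began, along the tool's axes at that moment, turning the shorter way round; what a row does not reach only later rows make up. Full scale, the value 1, is 300 mm for a shift and pi rad for a turn. A row lasts 1/10 s, in which the tool goes at most 50 mm and 8.59 degrees, less where a joint would pass 70% of its speed; a pose out of reach is approached as far as the arm can. A call with a number of a shift or a turn outside -1 to 1 is refused whole. A call with a gripper value outside its range is refused whole. The fingers move at their own pace and stop on an object; "force" is the grip in N (left out, the last holds). Time passes only in rows, so rows that repeat a pose let the fingers close. It gives the time, the measured TCP pose, the force, the opening and the grip force at its end, in the units of the state.
- get_obs(): the state, without advancing time (a new reading comes with each control period).
- get_image(name): name is "scene" or "top" or "wrist"; returns a dict with "img" (384x512x3 uint8, blue, green, red), "mtx" (3x3 intrinsics, pixels), "R" (3x3) and "t" (3): a world point X has camera coordinates R X + t. Camera axes: x right, y down, z forward; pixel columns grow to the right and rows downward; lengths in m; the calibration is good to about 2 mm. A picture is of the moment at which its call begins. There is no depth.
- finish_job(): hands the job in; it is judged then, once.
The state is a dict: "t": time; "q": joint angles; "dq": joint speeds; "effort": joint torques, N m; "tool_pos": TCP position; "tool_rot": TCP orientation; "contact_force": force on the tool from outside, world axes, zero at the start; "wrist_torque": the same for the moment, N m; "opening": finger opening in m; "grip_force": force on a finger pad.
Only numpy, scipy, OpenCV 4.12 (cv2) and the standard library are available. Lean on these libraries where they do the work, as an engineer would, in place of code of your own. Each camera call takes 0.05 s, during which the arm holds its last target. There are 200 camera calls.

## Working session

There is one attempt and no reset: what is moved stays moved. The work goes in short steps, Python scripts to look and compute and a tool call to move; the robot and the scene stay as the last step left them, time stands still between calls to the robot, and variables do not carry over. Pictures are saved under pics/ and viewed, at most 10 in all, crops included, and the job is handed in when it is done.

Besides the shell and the picture viewer there is one more tool, called after ">>>" as name(argument=value, ...) on one line, values as JSON. carry_out: Moves the arm, as the interface text tells. Shift numbers are shares of 300 mm and turn numbers shares of pi rad, none past 1 either way. Its arguments: {"type":"object","properties":{"rows":{"type":"array"},"force":{"type":"number"}},"required":["rows"]}

```bash
mkdir -p pics
python3 - <<'E'
from station import *
import cv2,numpy as np
o=get_obs();print(o['t'],o['tool_pos'],o['tool_rot'],o['opening'])
for n in("scene","top"):
    d=get_image(n);cv2.imwrite(f"pics/{n}0.png",d["img"]);print(n,d["mtx"].round(1).tolist(),d["R"].round(3).tolist(),d["t"].round(3).tolist())
    np.savez(f"{n}0.npz",**d)
E
```

```text
0.0 [ 0.23790542 -0.5772878   0.23009374] [-3.07987795e+00 -6.09516593e-01  2.54253900e-04] 0.08549541291654596
scene [[494.8, 0.0, 250.7], [0.0, 494.8, 193.6], [0.0, 0.0, 1.0]] [[0.719, -0.694, -0.024], [-0.29, -0.268, -0.919], [0.632, 0.668, -0.394]] [-0.45, 0.232, 0.565]
top [[395.4, 0.0, 256.8], [0.0, 395.4, 189.8], [0.0, 0.0, 1.0]] [[0.003, -1.0, -0.026], [-0.995, -0.001, -0.095], [0.095, 0.026, -0.995]] [-0.048, 0.566, 0.857]
```

View pics/top0.png

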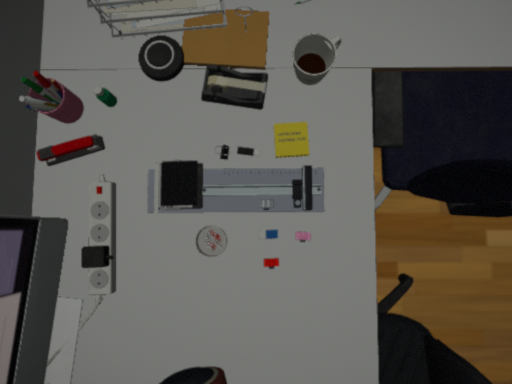

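View pics/scene0.png

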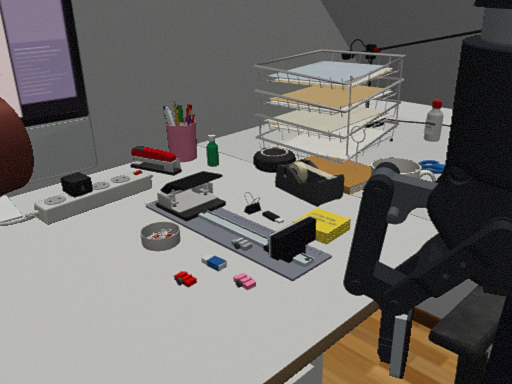

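The top view shows the punch at (180,185), the stop's dark plate at (308,188), and the rail between them. Candidates for the clip are the grey steel one on the bed at (267,203), a pink one at (303,236) and a red one at (271,263), both on the desk. I choose the grey one. I'll check that in one close crop.

Run:
```python
import cv2
i=cv2.imread("pics/top0.png")[155:225,140:335]
cv2.imwrite("pics/crop1.png",cv2.resize(i,None,fx=4,fy=4,interpolation=cv2.INTER_CUBIC))
```

```text
(no output)
```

View pics/crop1.png

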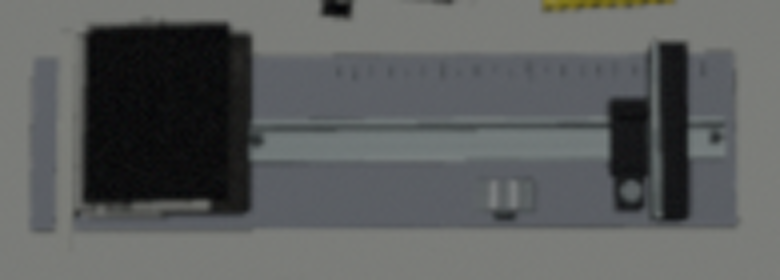

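The crop confirms a steel clip with two cross ridges on the bed at full-image (267.5,204). The stop's back edge is at about (312,188) and the pin ear at (297,203). Now I'll turn these into positions.

```bash
cat > h.py <<'E'
import numpy as np
def ray(d,uv,z):
    p=np.linalg.inv(d["mtx"])@[uv[0],uv[1],1]; R=d["R"];c=-R.T@d["t"];v=R.T@p
    return c+v*(z-c[2])/v[2]
E
python3 - <<'E'
import numpy as np,cv2
from h import *
from scipy.spatial.transform import Rotation as Ro
d=dict(np.load("top0.npz"))
f=lambda x,y:((x+.5)/4+140-.5,(y+.5)/4+155-.5)
P=lambda x,y,z:ray(d,f(x,y),z)
c=[P(735,51,.005),P(737,226,.005),P(31,230,.005),P(33,58,.005)]
for a in c:print(a.round(4))
print("sizes",[np.linalg.norm(c[i]-c[i-1]).round(4) for i in range(4)])
o=np.mean(c,0); y=(c[3]-c[0]+c[2]-c[1]);y/=np.linalg.norm(y);print("origin",o,"yaw",np.arctan2(-y[0],y[1]))
x=np.array([y[1],-y[0],0])
L=lambda p:((p-o)@x,(p-o)@y)
for n,p in dict(backtop1=P(688,42,.062),backtop2=P(689,218,.062),fronttop=P(651,130,.062),clipR=P(535,195,.006),clipL=P(485,195,.006),ridge1=P(518,195,.009),ridge2=P(496,195,.009),pin=P(629,190,.03),railend=P(726,140,.013)).items():print(n,p.round(4),np.round(L(p),4))
# blobs in scene view for bystanders not needed
R=Ro.from_rotvec([-3.07987795e+00,-6.09516593e-01,2.5e-4]).as_matrix();print(R.round(3))
E
```

```text
[ 0.6196 -0.1988  0.005 ]
[ 0.5194 -0.1987  0.005 ]
[0.5163 0.2044 0.005 ]
[0.6158 0.2062 0.005 ]
sizes [np.float64(0.405), np.float64(0.1002), np.float64(0.4031), np.float64(0.0996)]
origin [0.56776556 0.00325403 0.005     ] yaw 0.008558940139716394
backtop1 [ 0.6157 -0.1656  0.062 ] [ 0.0465 -0.1693]
backtop2 [ 0.5212 -0.1652  0.062 ] [-0.048  -0.1681]
fronttop [ 0.5682 -0.1454  0.062 ] [-0.0008 -0.1487]
clipR [ 0.5368 -0.0843  0.006 ] [-0.0318 -0.0873]
clipL [ 0.5367 -0.0559  0.006 ] [-0.0316 -0.0588]
ridge1 [ 0.5366 -0.0746  0.009 ] [-0.0319 -0.0776]
ridge2 [ 0.5365 -0.0621  0.009 ] [-0.0318 -0.0651]
pin [ 0.5381 -0.1359  0.03  ] [-0.0308 -0.1389]
railend [ 0.5676 -0.192   0.013 ] [-0.0018 -0.1952]
[[ 0.925  0.381 -0.001]
 [ 0.381 -0.925  0.002]
 [ 0.    -0.002 -1.   ]]
```

>>> carry_out(rows=[[0,0,-0.04,0.15,-0.07,0.03,1],[0,0,-0.08,0.3,-0.14,0.05,1],[0,0,-0.12,0.45,-0.21,0.08,1],[0,0,-0.16,0.6,-0.28,0.11,1],[0,0,-0.19,0.74,-0.35,0.13,1]], force=40)

```text
t: 0.6
tool_pos: [0.404, -0.3942, 0.1911]
tool_rot: [-2.762, -1.494, 0.0]
contact_force: [0.4, -0.7, -0.3]
opening: 0.0124
grip_force: 0.0
```

```bash
cat >> h.py <<'E'
from scipy.spatial.transform import Rotation as Ro
def goal(o,pos,ang=1.5794):
    T=Ro.from_rotvec(o["tool_rot"]); x=np.array([np.cos(ang),np.sin(ang),0]);z=np.array([0,0,-1.])
    G=Ro.from_matrix(np.c_[x,np.cross(z,x),z])
    print("t",o["t"],"pos",o["tool_pos"].round(4),"turn",((T.inv()*G).as_rotvec()/np.pi).round(4),"shift",(T.inv().apply(np.array(pos)-o["tool_pos"])/.3).round(4),"F",np.round(o["contact_force"],2),"open",o["opening"])
E
python3 -c "
from station import *
from h import *
goal(get_obs(),[.569,-.215,.15])"
```

```text
t 0.6 pos [ 0.404  -0.3942  0.1911] turn [-0.0003 -0.0003 -0.1871] shift [0.8008 0.1336 0.1373] F [ 0.4  -0.75 -0.33] open 0.012364669087879136
```

>>> carry_out(rows=[[0,0,-0.04,0.16,0.03,0.03,1],[0,0,-0.08,0.32,0.06,0.06,1],[0,0,-0.12,0.48,0.08,0.09,1],[0,0,-0.16,0.64,0.11,0.12,1],[0,0,-0.187,0.8,0.134,0.137,1]])

```text
t: 1.1
tool_pos: [0.5695, -0.216, 0.1498]
tool_rot: [-2.211, -2.23, 0.001]
contact_force: [-0.4, -0.9, -0.1]
opening: 0.0002
grip_force: 0.0
```

```bash
python3 -c "
from station import *
from h import *
goal(get_obs(),[.569,-.205,.034])"
```

```text
t 1.1 pos [ 0.5695 -0.216   0.1498] turn [-0.0005 -0.0002  0.    ] shift [ 0.0363 -0.0008  0.3859] F [-0.36 -0.95 -0.12] open 0.00018139728279510032
```

>>> carry_out(rows=[[0,0,0,0.01,0,0.12,1],[0,0,0,0.02,0,0.24,1],[0,0,0,0.03,0,0.34,1],[0,0,0,0.035,0,0.385,1],[0,0,0,0.035,0,0.385,1]])

```text
t: 1.6
tool_pos: [0.567, -0.2064, 0.0328]
tool_rot: [-2.213, -2.223, 0.003]
contact_force: [-0.1, -0.1, -0.3]
opening: -0.0
grip_force: 0.0
```

Run:
```python
from station import *
from h import *
import cv2
goal(get_obs(),[.569,-.1765,.034])
a=get_image("scene")["img"][180:290,170:390]; b=get_image("top")["img"][140:250,140:360]
cv2.imwrite("pics/near1.png",cv2.resize(np.vstack([a,b]),None,fx=2.7,fy=2.7,interpolation=cv2.INTER_CUBIC))
```

```text
t 1.6 pos [ 0.567  -0.2064  0.0328] turn [-0.0016 -0.0008 -0.0013] shift [ 0.0996  0.0071 -0.0037] F [-0.14 -0.07 -0.33] open -2.813355086191547e-06
```

View pics/near1.png

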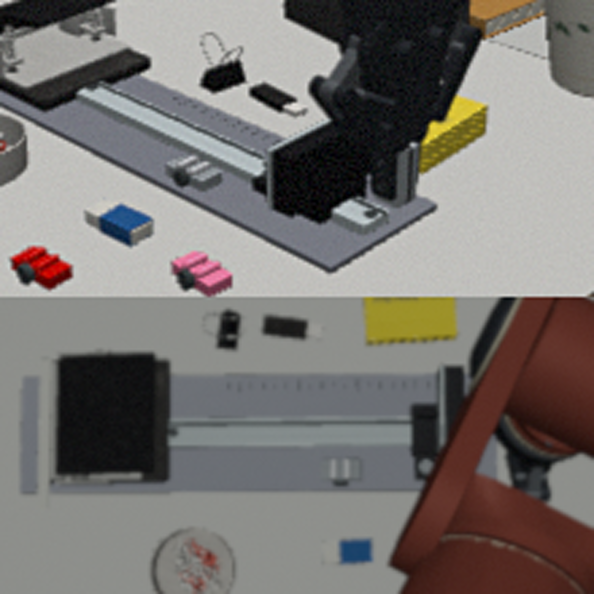

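The fingers stand clear behind the stop's back (lower edge of the plate at about (370,195) in the upper half), and the clip and bystanders are undisturbed. I'll approach to contact.

>>> carry_out(rows=[[0,0,0,0.03,0.003,0,1],[0,0,0,0.06,0.006,0,1],[0,0,0,0.08,0.006,0,1],[0,0,0,0.095,0.006,0,1],[0,0,0,0.105,0.006,0,1]])

```text
t: 2.2
tool_pos: [0.5709, -0.1756, 0.0362]
tool_rot: [2.215, 2.226, -0.0]
contact_force: [-0.0, -2.2, 0.1]
opening: -0.0002
grip_force: 0.6
```

>>> carry_out(rows=[[0,0,0,0.01,0,0,1],[0,0,0,0.02,0,0,1],[0,0,0,0.03,0,0,1],[0,0,0,0.04,0,0,1],[0,0,0,0.04,0,0,1]])

```text
t: 2.7
tool_pos: [0.5705, -0.1635, 0.0356]
tool_rot: [-2.216, -2.226, -0.0]
contact_force: [1.0, 0.1, 0.5]
opening: -0.0002
grip_force: 0.0
```

Run:
```python
from station import *
from h import *
import cv2
goal(get_obs(),[.57,-.12,.035])
d=get_image("top");np.savez("top1.npz",**d)
cv2.imwrite("pics/c2.png",cv2.resize(d["img"][155:225,240:335],None,fx=8,fy=8,interpolation=cv2.INTER_CUBIC))
```

```text
t 2.7 pos [ 0.5705 -0.1635  0.0356] turn [-0.0001 -0.0002 -0.0013] shift [ 0.1451 -0.001   0.0019] F [0.98 0.07 0.53] open -0.00021316735997566
```

View pics/c2.png

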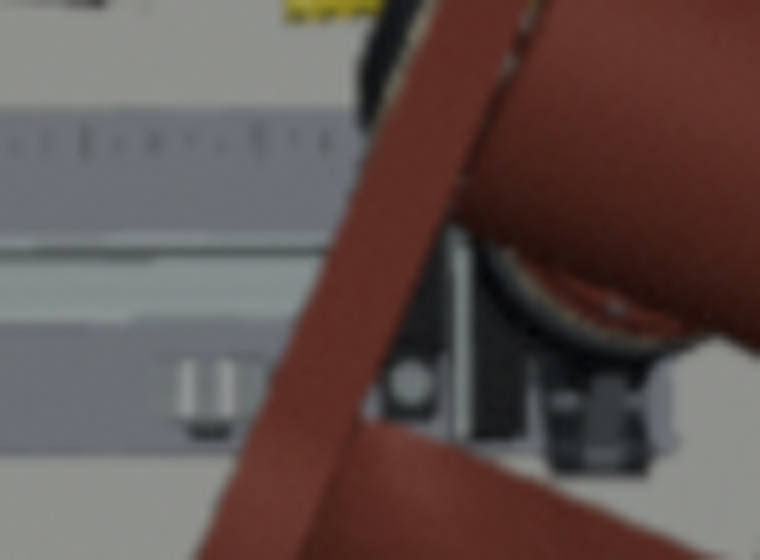

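The pin knob is at crop (410,383), the back edge at x≈527, the facing at x≈455 to 468, and the ridges at x≈189 and 227, which puts the notch at about 208.

Run:
```python
from h import *
d=dict(np.load("top1.npz"))
P=lambda x,y,z:ray(d,((x+.5)/8+239.5,(y+.5)/8+154.5),z)[1].round(4)
print("back",P(527,400,.062),"front",P(455,400,.062),"notch",P(208,390,.008),"ridges",P(227,390,.01),P(189,390,.01),"pin",P(410,383,.03),P(410,383,.05))
```

```text
back -0.1517 front -0.1325 notch -0.0665 ridges -0.0719 -0.0612 pin -0.1225 -0.1213
```

>>> carry_out(rows=[[0,0,0,0.02,0,0,1],[0,0,0,0.045,0,0,1],[0,0,0,0.07,0,0,1],[0,0,0,0.09,0,0,1],[0,0,0,0.1,0,0,1]])

```text
t: 3.25
tool_pos: [0.5703, -0.133, 0.0355]
tool_rot: [-2.215, -2.227, 0.0]
contact_force: [-0.5, -1.2, -0.1]
opening: 0.0001
grip_force: 0.6
```

>>> carry_out(rows=[[0,0,0,0.005,0,0,1],[0,0,0,0.01,0,0,1],[0,0,0,0.015,0,0,1],[0,0,0,0.018,0,0,1],[0,0,0,0.02,0,0,1]])

```text
t: 3.75
tool_pos: [0.5704, -0.128, 0.0357]
tool_rot: [-2.217, -2.226, -0.0]
contact_force: [-0.9, -0.8, -0.7]
opening: -0.0002
grip_force: 0.5
```

>>> carry_out(rows=[[0,0,0,0.003,0,0,1],[0,0,0,0.006,0,0,1],[0,0,0,0.009,0,0,1],[0,0,0,0.011,0,0,1],[0,0,0,0.013,0,0,1]])

```text
t: 4.25
tool_pos: [0.5704, -0.124, 0.0357]
tool_rot: [-2.217, -2.226, 0.0]
contact_force: [-0.8, -0.8, 0.3]
opening: -0.0
grip_force: 0.5
```

>>> carry_out(rows=[[0,0,0,0.002,0,0,1],[0,0,0,0.004,0,0,1],[0,0,0,0.006,0,0,1],[0,0,0,0.008,0,0,1],[0,0,0,0.01,0,0,1]])

```text
t: 4.75
tool_pos: [0.5704, -0.121, 0.0357]
tool_rot: [2.217, 2.226, 0.0]
contact_force: [0.0, -0.4, 0.5]
opening: -0.0002
grip_force: 0.5
```

>>> carry_out(rows=[[0,0,0,0.001,0,0,1],[0,0,0,0.003,0,0,1],[0,0,0,0.004,0,0,1],[0,0,0,0.005,0,0,1],[0,0,0,0.006,0,0,1]])

```text
t: 5.25
tool_pos: [0.5704, -0.1193, 0.0357]
tool_rot: [2.217, 2.226, 0.0]
contact_force: [-0.2, -1.7, 0.3]
opening: 0.0002
grip_force: 0.5
```

>>> carry_out(rows=[[0,0,0,0.001,0,0,1],[0,0,0,0.002,0,0,1],[0,0,0,0.003,0,0,1],[0,0,0,0.004,0,0,1],[0,0,0,0.005,0,0,1]])

```text
t: 5.75
tool_pos: [0.5704, -0.1182, 0.0357]
tool_rot: [2.216, 2.226, -0.001]
contact_force: [-1.4, -3.4, -0.3]
opening: -0.0
grip_force: 1.7
```

The force is rising where predicted, at the first ridge.

>>> carry_out(rows=[[0,0,0,0.001,0,0,1],[0,0,0,0.002,0,0,1],[0,0,0,0.003,0,0,1],[0,0,0,0.004,0,0,1],[0,0,0,0.004,0,0,1]])

```text
t: 6.25
tool_pos: [0.5704, -0.1178, 0.0358]
tool_rot: [2.215, 2.225, -0.002]
contact_force: [-1.0, -6.0, -1.6]
opening: 0.0
grip_force: 3.5
```

>>> carry_out(rows=[[0,0,0,0.001,0,0,1],[0,0,0,0.002,0,0,1],[0,0,0,0.003,0,0,1],[0,0,0,0.004,0,0,1],[0,0,0,0.004,0,0,1]])

```text
t: 6.75
tool_pos: [0.5704, -0.1161, 0.0358]
tool_rot: [2.216, 2.226, -0.001]
contact_force: [-1.3, -5.8, -0.9]
opening: 0.0002
grip_force: 2.7
```

>>> carry_out(rows=[[0,0,0,0.001,0,0,1],[0,0,0,0.002,0,0,1],[0,0,0,0.003,0,0,1],[0,0,0,0.004,0,0,1],[0,0,0,0.004,0,0,1]])

```text
t: 7.25
tool_pos: [0.5705, -0.114, 0.0358]
tool_rot: [-2.217, -2.226, -0.001]
contact_force: [0.0, -1.9, -0.1]
opening: 0.0001
grip_force: 0.7
```

>>> carry_out(rows=[[0,0,0,0.001,0,0,1],[0,0,0,0.002,0,0,1],[0,0,0,0.003,0,0,1],[0,0,0,0.003,0,0,1],[0,0,0,0.003,0,0,1]])

```text
t: 7.75
tool_pos: [0.5704, -0.113, 0.0357]
tool_rot: [-2.216, -2.226, -0.0]
contact_force: [-0.2, -0.1, -0.1]
opening: 0.0003
grip_force: 0.0
```

The force dipped to zero, so it has probably clicked. I'll check with the camera before pushing more.

Run:
```python
from station import *
from h import *
import cv2
d=get_image("top");np.savez("top2.npz",**d)
s=get_image("scene");np.savez("sc2.npz",**s)
a=cv2.resize(d["img"][180:220,245:325],None,fx=8,fy=8,interpolation=cv2.INTER_CUBIC)
b=cv2.resize(s["img"][210:275,205:335],(640,320),interpolation=cv2.INTER_CUBIC)
cv2.imwrite("pics/c3.png",np.vstack([a[:280],b]))
```

```text
(no output)
```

View pics/c3.png

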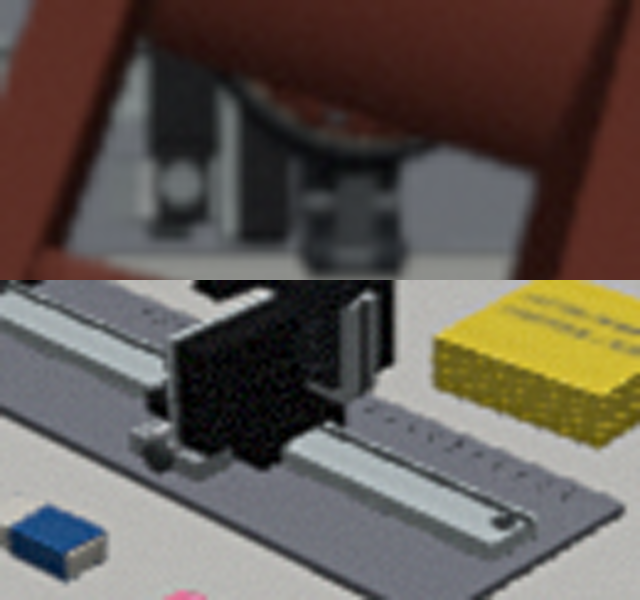

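The pin knob is at crop (180,185), right beside the second ridge at x≈147. The facing's front edge is at x≈219 and the back edge at about 287.

Run:
```python
from h import *
d=dict(np.load("top2.npz"))
P=lambda x,y,z:ray(d,((x+.5)/8+244.5,(y+.5)/8+179.5),z)[1].round(4)
print("back",P(287,200,.062),"front",P(219,200,.062),"ridge2",P(147,190,.01),"pin",P(180,185,.03),P(180,185,.05))
# unsharp line profiles
for n,y0,y1 in(("top1",203,206),("top2",201,206)):
    g=np.load(n+".npz")["img"][y0:y1].mean(2).mean(0);print(n,g[258:315].round().astype(int).tolist())
```

```text
back -0.0985 front -0.0804 ridge2 -0.0606 pin -0.07 -0.07
top1 [112, 113, 113, 115, 130, 144, 125, 110, 114, 129, 142, 123, 111, 111, 101, 78, 61, 58, 58, 58, 58, 59, 58, 58, 59, 58, 59, 68, 86, 67, 50, 72, 91, 98, 90, 71, 65, 84, 86, 115, 91, 44, 28, 28, 28, 28, 29, 45, 81, 62, 44, 55, 60, 58, 44, 42, 54]
top2 [110, 111, 111, 113, 125, 126, 90, 78, 95, 101, 98, 83, 59, 88, 102, 118, 86, 39, 29, 29, 29, 29, 32, 53, 48, 43, 44, 40, 36, 43, 48, 49, 49, 49, 45, 43, 58, 95, 108, 110, 110, 110, 111, 110, 110, 110, 110, 110, 109, 108, 106, 103, 93, 65, 34, 24, 23]
```

The pin reads about 3 mm short of the notch (±1.5 mm), at or just past the ridge crest. I'll creep on while watching the force.

>>> carry_out(rows=[[0,0,0,0.001,0,0,1],[0,0,0,0.002,0,0,1],[0,0,0,0.003,0,0,1]])

```text
t: 8.15
tool_pos: [0.5704, -0.1124, 0.0357]
tool_rot: [2.217, 2.226, 0.0]
contact_force: [0.5, -1.1, -0.8]
opening: -0.0003
grip_force: 0.0
```

>>> carry_out(rows=[[0,0,0,0.001,0,0,1],[0,0,0,0.002,0,0,1],[0,0,0,0.003,0,0,1]])

```text
t: 8.45
tool_pos: [0.5704, -0.1115, 0.0357]
tool_rot: [2.217, 2.226, 0.0]
contact_force: [-0.5, 0.4, -0.1]
opening: -0.0001
grip_force: 0.0
```

```bash
cat > prof.py <<'E'
from station import *
from h import *
import sys
o=get_obs();d=get_image("top");np.savez(sys.argv[1],**d)
print(o["tool_pos"].round(4),o["contact_force"].round(1));print(d["img"][201:206].mean(2).mean(0)[258:300].round().astype(int).tolist())
E
python3 prof.py top3.npz
```

```text
[ 0.5704 -0.1115  0.0357] [-0.5  0.4 -0.1]
[111, 111, 112, 109, 91, 67, 82, 98, 101, 94, 70, 61, 99, 125, 99, 53, 32, 29, 29, 28, 28, 39, 88, 79, 54, 45, 43, 39, 41, 47, 49, 50, 49, 44, 43, 56, 91, 107, 110, 110, 110, 110]
```

The stop jumped ahead by about 3 mm without contact, and the pin now reads within about 0.5 mm of the notch. I'll back away and check.

>>> carry_out(rows=[[0,0,0,-0.02,0,0,1],[0,0,0,-0.06,0,0,1],[0,0,0,-0.12,0,0,1],[0,0,0,-0.16,0,-0.1,1],[0,0,0,-0.16,0,-0.25,1]])

```text
t: 9.0
tool_pos: [0.5679, -0.1614, 0.108]
tool_rot: [-2.215, -2.219, 0.005]
contact_force: [0.4, 0.9, -1.0]
opening: -0.0003
grip_force: 0.0
```

>>> carry_out(rows=[[0,0,0,-0.15,-0.05,-0.1,1],[0,0,0,-0.3,-0.1,-0.2,1],[0,0,0,-0.45,-0.2,-0.2,1],[0,0,0,-0.6,-0.3,-0.2,1],[0,0,0,-0.7,-0.4,-0.2,1]])

```text
t: 9.5
tool_pos: [0.4572, -0.3655, 0.1718]
tool_rot: [2.216, 2.224, -0.001]
contact_force: [-0.1, -0.6, -0.5]
opening: -0.0002
grip_force: 0.0
```

```bash
python3 prof.py top4.npz
python3 - <<'E'
from station import *
from h import *
import cv2
d=np.load("top4.npz");s=get_image("scene")
a=cv2.resize(d["img"][165:220,225:305],None,fx=7,fy=7,interpolation=cv2.INTER_CUBIC)
b=cv2.resize(s["img"][225:265,220:340],(560,187),interpolation=cv2.INTER_CUBIC)
cv2.imwrite("pics/c4.png",np.vstack([a,b]))
E
```

```text
[ 0.4572 -0.3655  0.1718] [-0.1 -0.6 -0.5]
[96, 97, 97, 95, 78, 57, 70, 84, 87, 81, 58, 52, 86, 109, 86, 44, 26, 24, 23, 23, 21, 32, 79, 94, 96, 96, 95, 95, 95, 95, 95, 96, 95, 95, 95, 96, 96, 95, 95, 96, 96, 96]
```

View pics/c4.png

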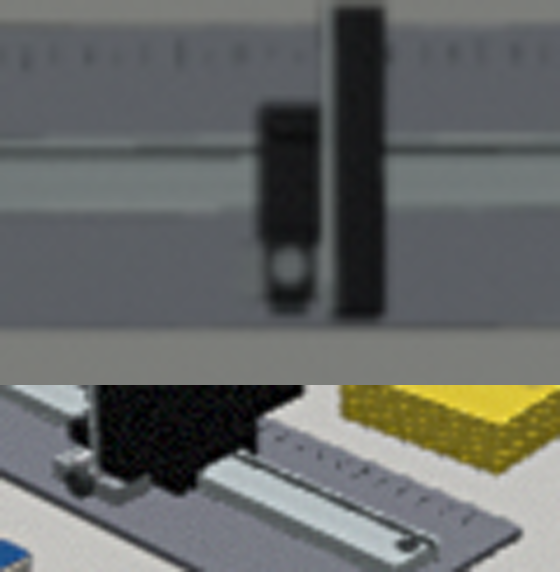

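The stop rests where it jumped. The pin knob is at (290,265) in the crop, and the total travel is 55.5 mm against 55 mm predicted. The hand is clear, so I'm handing the job in.

```bash
python3 -c "
from station import *
print(finish_job())"
```

```text
the job is handed in; nothing more can be done
None
```

I pushed the paper stop from behind until it jumped forward on its own into the clip's notch, took the hand clear, and handed the job in; the last image puts the pin within about 1 mm of the notch, though the hand-in returned no verdict.

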